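# Free the gummed-up docking carriage, seat it in the test port and clamp it

## Task

The carriage of the leak-test docking slide has gummed up where it was parked. Push it steadily along its rail until it breaks free, then ease it on until its probe is pressed firmly home on the stop hidden inside the test port and the gauge needle has come up, without forcing the carriage or ramming the stop. Then swing the clamp lever round to lock the carriage there, let go, and leave the other things on the bench where they are.

Things in the scene. Friction and masses are not known exactly. Their poses are not given: they have to be found in the camera images.
- slide_base: Aluminium base plate, 440 x 200 x 12 mm, fixed to the bench, with a 20 mm wide steel rail along its middle (top 28 mm above the bench). Origin: centre of the plate's underside, on the bench. Its x axis runs along the rail towards the test port, y to the left of that, z up.
- carriage: Steel and aluminium carriage on the rail, 0.7 to 1 kg, axes as slide_base; it slides only along x. Origin: on the rail's centre line, at bench height, below the middle of its top plate (122 x 90 mm, top 46 mm above the bench). At its rear stands an upright push plate, 70 mm wide (y), 9 mm thick, 46 to 102 mm above the bench; nothing stands behind it and the rail there is 28 mm high.
- push_face (a point): Middle of the push plate's rear face, 61 mm behind the carriage's origin, 78 mm above the bench. Push here, along the carriage's +x. It starts stuck on dried grease: it takes 8 to 18 N over the first 3 to 13 mm, then it suddenly breaks free and slides with about 4 N. More than 24 N of push damages it.
- probe_tip (a point): Front end of the brass probe (14 mm diameter, axis 72 mm above the bench) of the regulator that lies strapped on the carriage; 115 mm ahead of the carriage's origin. The strapped regulator is up to 101 mm high.
- test_port: Grey block, 70 x 90 x 86 mm, bolted to the plate at the end of the rail, with a brass collar (36 mm) round its bore and a round pressure gauge (72 mm, dial tilted up to the left) on top, up to about 165 mm above the bench. Origin: centre of its underside, 12 mm above the bench; axes as slide_base.
- port_mouth (a point): Mouth of the port's bore, on the probe's axis. Unseen inside: a sprung valve (0.5 to 3 N), met by the probe tip 20 to 36 mm behind the mouth (different every time), and 3 mm farther the solid end stop. To seat the probe on the stop, press the carriage home with 10 to 15 N (sliding included) for half a second; over 18 N there ruins the seat. The carriage then stays where it is left.
- needle (a joint): Black needle of the pressure gauge on the port. 0 rad with the valve shut; 1 rad per mm of valve travel, so about 3 rad with the probe home on the stop.
- clamp_lever (a joint): Black clamp lever on the carriage's left (+y) side, on an upright axis. 0: open, pointing backwards and outwards, 150 degrees left of the carriage's +x. Grows clockwise seen from above (tip swings outwards, then forwards): the clamp bites from about 0.9 rad, is locked above 1.2, the lever stops at 1.5. Turning takes 0.12 N m when free, up to 0.3 N m when biting. It stays where it is left.
- lever_axis (a point): On the lever's axis, 78 mm above the bench; 28 mm behind and 74 mm left of the carriage's origin.
- lever_tip (a point): Middle of the ball (17 mm) at the lever's end, 62 mm from its axis, 78 mm above the bench. The arm is a round bar 12 mm thick, 72 mm high at 22 mm from the axis and 78 mm at 60 mm; below it are the carriage's wing (46 mm high), up to 30 mm from the axis, and the plate (12 mm).
- spanner: Loose steel spanner, 170 mm, lying on the bench; not to be moved. Origin: middle of its underside.
- screwdriver: Loose screwdriver, 190 mm, lying on the bench; not to be moved. Origin: middle of its underside.
- adaptor: Loose brass hex adaptor, 22 mm across, 23 mm high, standing on the base plate right of the rail; not to be moved. Origin: centre of its underside.
- dust_cap: Loose black dust cap, 28 mm across, 16 mm high, standing on the base plate left of the rail; not to be moved. Origin: centre of its underside.

How it is judged:
On the way, in this order (a step that is already met when the one before it is completed fails the run):
1. the probe is on the stop inside the port (needle up) and the carriage is pressed home with 9 N or more, the clamp still open (value of joint needle above 2.3 rad and contact force between any of the fingers, the arm and carriage above 9 N and value of joint clamp_lever below 0.8 rad), for 0.25 s.
2. the clamp lever is swung round to lock (value of joint clamp_lever above 1.2 rad), for 0.2 s.
At the end, for the whole second after the job is handed in: The probe is still home in the port (needle above 2.3 rad, that is within 0.7 mm of the stop), the clamp lever is past 1.2 rad, the carriage is at rest (value of joint needle above 2.3 rad and value of joint clamp_lever above 1.2 rad and linear speed of carriage below 0.003 m/s); the robot touches nothing.
It fails at once if the carriage is pushed with more than 24 N (contact force between any of the fingers, the arm and carriage above 24 N).
It fails at once if the probe is rammed on the stop: the carriage, home, is pushed with more than 18 N (value of joint needle above 2.3 rad and contact force between any of the fingers, the arm and carriage above 18 N).
It fails at once if a bystander (spanner, screwdriver, adaptor, dust cap) is moved by more than 20 mm (distance of any of spanner, screwdriver, adaptor, dust_cap from where it was at the start of the episode above 0.02 m).
It also fails if it takes over 67 s, if anything falls off the work surface, if the arm or the gripper's body presses on something with over 40 N, if the wrist force passes 120 N, or if a joint passes its speed limit or range.

## Robot

A 6-joint arm with a two-finger parallel gripper is mounted at the origin on the work surface. World frame = base frame: x ahead of the robot, y to its left, z up, the work surface at z = 0. Lengths are in m, angles in rad, forces in N, time in s.
With the tool pointing down it reaches from about 0.35 to 0.775 m from the base axis. Payload 7.3 kg.
Tool frame: the origin (TCP) lies at the centre of the arm's flange, where the gripper is bolted on; the fingertips stand 178 mm ahead of it and the grasp point (between the pads) lies 159 mm ahead of it (tip_extent is the distance from the TCP to the fingertips, in m); z points along the fingers, y is the line along which they close (so a half turn about z gives the same grasp; the last joint's range is limited). The gripper opens to 92 mm and grips with 3 to 60 N. Pads are 19 mm wide; open, the fingers measure 130 mm over their backs; the gripper's body (75 mm by 190 mm) begins 47 mm behind the grasp point.
Start: joints at [-1.48, 0.342, 1.524, -0, 1.275, -0.146], TCP at [0.123, -0.51, 0.405] pointing down, gripper open.
Joint ranges: [-2.53, 2.53], [-0.77, 2.02], [0.04, 2.7], [-1, 4.14], [0.28, 2.66], [-3.11, 3.11]. Speed limits (rad/s): [2.57, 2.57, 3.14, 3.14, 3.14, 3.14].

## Interface

Orientations are given as [roll, pitch, yaw] about the fixed x, y, z axes, in that order (R = Rz(yaw) Ry(pitch) Rx(roll)).
In Python, from cell import * gives the robot as it stands.
- The arm moves only by the tool arm_command, never from a script. Its arguments are lists of equal length, an entry for each row: "xyz": the shift along the world's x, y, z in mm, a list of three; "spin": the turn about the world's z in degrees. In form: {"xyz": [[tx, ty, tz], ...], "spin": [spin, ...]}. A call has 1 to 20 rows; each row shifts and turns the commanded pose from where the row before left it; what a row does not reach is not made up. A row lasts 1/10 s, in which the tool goes at most 50 mm and 8.59 degrees, less where a joint would pass 70% of its speed; a pose out of reach is approached as far as the arm can. A call with a gripper value outside its range is refused whole. "jaw" is the opening, from -1 (shut) to 1 (fully open), set as the call begins (left out, the last holds). The fingers move at their own pace and stop on an object; "squeeze" is the grip in N (left out, the last holds). Time passes only in rows, so rows that do not move let the fingers close. It gives the time, the measured TCP pose, the force, the opening and the grip force at its end, in the units of the state.
- observe(): the state, without advancing time (a new reading comes with each control period).
- read_camera(name): name is "scene" or "top" or "wrist"; returns a dict with "img" (384x512x3 uint8, red, green, blue), "depth" (384x512 float32, m along the optical axis (not along the pixel's ray), 0 where there is no reading), "fx", "fy", "cx", "cy" (pixels), "world_from_camera" (4x4, takes a point from camera to world coordinates). Camera axes: x right, y up, looking along -z (the intrinsics and any distortion apply to the point x, -y, -z); pixel columns grow to the right and rows downward; lengths in m; the calibration is good to about 2 mm. The wrist camera is an equidistant fisheye: a pixel r from the principal point sees the ray r / f radians off the axis. A picture is of the moment at which its call begins.
- hand_in(): hands the job in; it is judged then, once.
The state is a dict: "time": time; "qpos": joint angles; "qvel": joint speeds; "joint_efforts": joint torques, N m; "tool_pos": TCP position; "tool_rot": TCP orientation; "contact_force": force on the tool from outside, world axes, zero at the start; "torque": the same for the moment, N m; "opening": finger opening in m; "grip_force": force on a finger pad.
Only numpy, scipy, OpenCV 4.12 (cv2) and the standard library are available. Lean on these libraries where they do the work, as an engineer would, in place of code of your own. Each camera call takes 0.05 s, during which the arm holds its last target. There are 200 camera calls.

## Working session

There is one attempt and no reset: what is moved stays moved. The work goes in short steps, Python scripts to look and compute and a tool call to move; the robot and the scene stay as the last step left them, time stands still between calls to the robot, and variables do not carry over. Pictures are saved under pics/ and viewed, at most 10 in all, crops included, and the job is handed in when it is done.

Besides the shell and the picture viewer there is one more tool, called after "Emit:" as name([rows], argument=value, ...), one row to a line, values as JSON. arm_command: Moves the arm, as the interface text tells. Its arguments: {"type":"object","properties":{"xyz":{"type":"array","items":{"type":"array","items":{"type":"number"}}},"spin":{"type":"array","items":{"type":"number"}},"jaw":{"type":"number"},"squeeze":{"type":"number"}},"required":["xyz","spin"]}

```bash
mkdir -p pics; ls
cat > h.py <<'E'
from cell import *
import numpy as np, cv2
def grab(n,f):
    c=read_camera(n); np.savez('pics/'+f+'.npz',**c); cv2.imwrite('pics/'+f+'.png',cv2.cvtColor(c['img'],cv2.COLOR_RGB2BGR)); return c
def pt(f,u,v,z=None):
    c=np.load('pics/'+f+'.npz'); T=c['world_from_camera']
    r=np.array([(u-c['cx'])/c['fx'],-(v-c['cy'])/c['fy'],-1.])
    if z is None:
        w=c['depth'][int(v)-1:int(v)+2,int(u)-1:int(u)+2]; d=np.median(w[w>0])
    else: d=(z-T[2,3])/(T[:3,:3]@r)[2]
    return (T@np.append(r*d,1))[:3]
E
python3 - <<'E'
from h import *
a=grab('top','t1')['img'];b=grab('scene','s1')['img']
cv2.imwrite('pics/t1b.png',cv2.resize(cv2.imread('pics/t1.png'),(800,600),interpolation=cv2.INTER_CUBIC))
print(observe())
E
```

```text
pics
{'time': 0.1, 'qpos': array([-1.47999708e+00,  3.42651831e-01,  1.52487601e+00,  1.33784567e-05,
        1.27539502e+00, -1.45973510e-01]), 'qvel': array([ 1.06008652e-03, -1.67962785e-03, -2.74969006e-03,  1.51748924e-03,
       -1.94710170e-03, -7.70476608e-06]), 'joint_efforts': array([ 1.54333255e-03, -4.32003736e+01, -2.44694638e+01,  7.19102542e-02,
        5.26094693e-02, -5.85068301e-05]), 'tool_pos': array([ 0.12317469, -0.51023685,  0.40413081]), 'tool_rot': array([-3.14027846e+00, -2.06142984e-04,  2.36768718e-01]), 'contact_force': array([-0.28453491, -0.76905637,  0.0869101 ]), 'torque': array([ 0.00277502, -0.00529683,  0.00385784]), 'grip_force': 0.0, 'opening': 0.0916641533675357}
```

View pics/t1b.png

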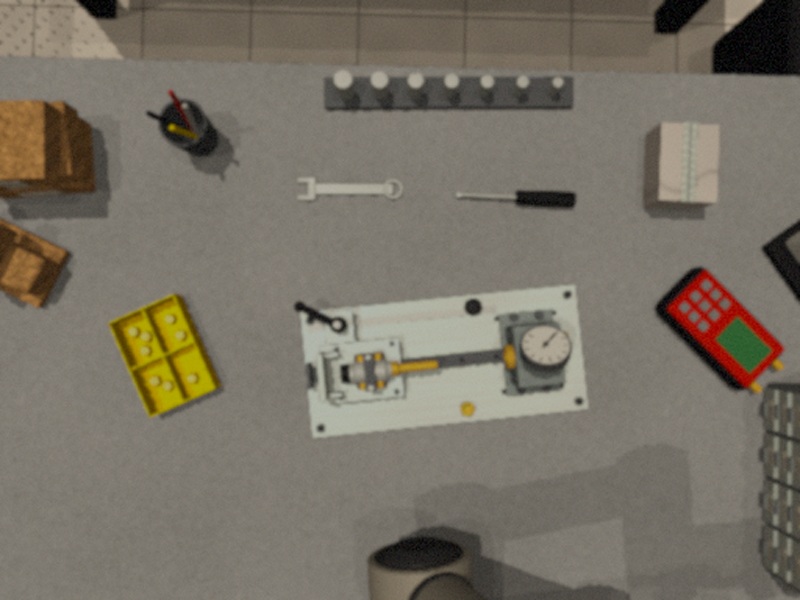

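View pics/s1.png

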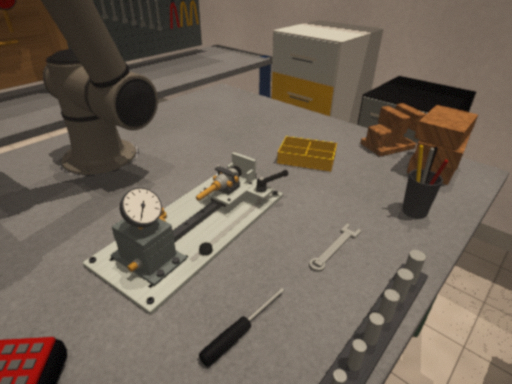

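The top view shows the plate with corners at about (302,308), (575,286), (588,409) and (313,437) in the 800 px picture. The rail runs to the right towards the gauge. The push plate is at about (325,378), and the lever ball is at (300,307) with its pivot at (338,324).

Run:
```python
from h import *
s=.64
C=[pt('t1',u*s,v*s,.012) for u,v in [(302,308),(575,286),(588,409),(313,437)]]
print(np.round(C,4))
c=np.mean(C,0);d=(C[1]+C[2]-C[0]-C[3]);print(c,np.degrees(np.arctan2(d[1],d[0])),np.linalg.norm(d)/2)
for n,u,v,z in [('ball',300,307,.078),('axis',338,324,.078),('probe tip',438,365,.072),('collar front',504,357,.072)]: print(n,pt('t1',u*s,v*s,z))
im=cv2.imread('pics/t1.png')[175:290,185:385]
cv2.imwrite('pics/t1c.png',cv2.resize(im,(800,460),interpolation=cv2.INTER_CUBIC))
k=np.load('pics/t1.npz');print(k['world_from_camera'].round(3),k['fx'],k['cx'],k['cy'])
# rectified local cloud heights
T=k['world_from_camera'];v,u=np.mgrid[0:384,0:512];dd=k['depth']
P=np.stack([(u-k['cx'])/k['fx']*dd,-(v-k['cy'])/k['fy']*dd,-dd,np.ones_like(dd)],-1)@T.T
a=np.arctan2(d[1],d[0]);R=np.array([[np.cos(a),np.sin(a)],[-np.sin(a),np.cos(a)]])
L=(P[...,:2]-c[:2])@R.T;Z=P[...,2]
m=(Z>.09)&(Z<.112)&(dd>0)&(abs(L[...,0]+.2)<.06)&(abs(L[...,1])<.06)
print(m.sum(),np.c_[L[m],Z[m]].round(4)[::3])
```

```text
[[ 0.5517  0.2047  0.012 ]
 [ 0.5954 -0.2282  0.012 ]
 [ 0.4006 -0.2516  0.012 ]
 [ 0.349   0.1826  0.012 ]]
[ 0.47418043 -0.02309722  0.012     ] -83.7274492920335 0.43613680640865177
ball [0.55253374 0.19889831 0.078     ]
axis [0.52836106 0.14186205 0.078     ]
probe tip [ 0.46982385 -0.0086582   0.072     ]
collar front [ 0.48366556 -0.10763423  0.072     ]
[[ 0.02   0.999 -0.026  0.542]
 [-1.     0.02   0.017  0.053]
 [ 0.018  0.026  0.999  1.144]
 [ 0.     0.     0.     1.   ]] 457.1975019501851 262.74277484269845 190.28993095176742
135 [[-0.1911  0.0321  0.0909]
 [-0.1919  0.0306  0.1049]
 [-0.1856  0.0298  0.101 ]
 [-0.1879  0.0278  0.1023]
 [-0.1927  0.0259  0.101 ]
 [-0.1855  0.0255  0.1055]
 [-0.1886  0.0232  0.0992]
 [-0.1928  0.0215  0.1037]
 [-0.1859  0.021   0.1047]
 [-0.1908  0.0191  0.1034]
 [-0.1849  0.018   0.0954]
 [-0.1869  0.0162  0.0997]
 [-0.1892  0.0142  0.1011]
 [-0.1916  0.0122  0.1016]
 [-0.1852  0.0114  0.0983]
 [-0.1871  0.0096  0.1031]
 [-0.1896  0.0075  0.1022]
 [-0.192   0.0055  0.103 ]
 [-0.1856  0.0047  0.1003]
 [-0.1879  0.0027  0.1014]
 [-0.148  -0.0017  0.0917]
 [-0.1879  0.0006  0.1028]
 [-0.1931 -0.0015  0.0991]
 [-0.1856 -0.0017  0.1054]
 [-0.193  -0.0036  0.1016]
 [-0.1859 -0.004   0.1043]
 [-0.1886 -0.0063  0.1018]
 [-0.1909 -0.0082  0.1033]
 [-0.1842 -0.0089  0.1027]
 [-0.187  -0.0112  0.0994]
 [-0.1889 -0.0128  0.1041]
 [-0.1919 -0.0152  0.0999]
 [-0.1847 -0.0155  0.1038]
 [-0.1874 -0.0178  0.1012]
 [-0.1897 -0.0197  0.1022]
 [-0.1925 -0.022   0.0998]
 [-0.1853 -0.0223  0.1029]
 [-0.188  -0.0246  0.1007]
 [-0.1929 -0.0265  0.0998]
 [-0.1858 -0.0269  0.1027]
 [-0.1885 -0.0291  0.1005]
 [-0.1909 -0.0312  0.1004]
 [-0.184  -0.0316  0.1022]
 [-0.1866 -0.0338  0.1006]
 [-0.189  -0.0359  0.1005]]
```

View pics/t1c.png

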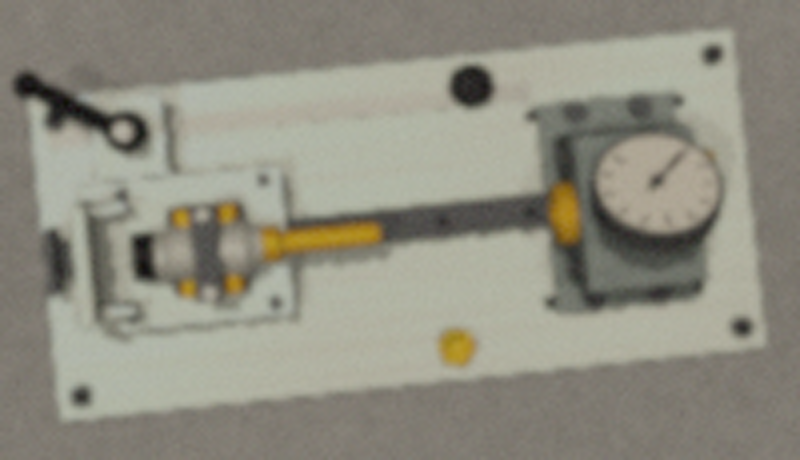

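The crop confirms the layout: push plate at crop x≈95, y 200–315, adaptor at (457,347), dust cap at (470,87), and the lever open. I'll shut the fingers, swing over and line up behind the push plate.

Emit:
arm_command([
  [38,29,0],
  [38,29,0],
  [38,29,0],
  [38,29,0],
  [38,29,0],
  [38,29,0],
  [38,29,0],
  [38,29,0],
  [2,48,0],
  [2,48,0],
  [2,48,0],
  [2,48,0],
  [2,48,0],
  [2,48,0],
  [2,48,0],
  [2,48,0],
  [2,48,0],
  [2,48,0],
  [0,0,0],
  [0,0,0],
], spin=[0,0,0,0,0,0,0,0,8.27,8.27,8.27,8.27,8.27,8.27,8.27,8.27,8.27,8.27,0,0], jaw=-1, squeeze=20)

```text
time: 2.1
tool_pos: [0.4468, 0.2026, 0.4042]
tool_rot: [-3.14, 0.001, 1.682]
contact_force: [0.1, 0.4, 0.0]
opening: 0.0002
grip_force: 0.0
```

Emit:
arm_command([
  [0,2,-40],
  [0,2,-40],
  [0,0,-40],
  [0,0,-30],
  [0,0,-10],
  [0,0,0],
  [0,0,0],
], spin=[0,0,0,0,0,0,0])

```text
time: 2.8
tool_pos: [0.4479, 0.2052, 0.246]
tool_rot: [3.14, -0.0, 1.679]
contact_force: [-0.1, 0.6, 1.3]
opening: 0.0007
grip_force: 0.0
```

Run:
```python
from h import *
grab('scene','s2');o=observe();print(o['tool_pos'],o['contact_force'])
im=cv2.imread('pics/s2.png')[100:290,130:350]
cv2.imwrite('pics/s2c.png',cv2.resize(im,None,fx=3,fy=3,interpolation=cv2.INTER_CUBIC))
```

```text
[0.44795442 0.20537612 0.24632296] [ 0.56348689 -0.00906544 -0.28773002]
```

View pics/s2c.png

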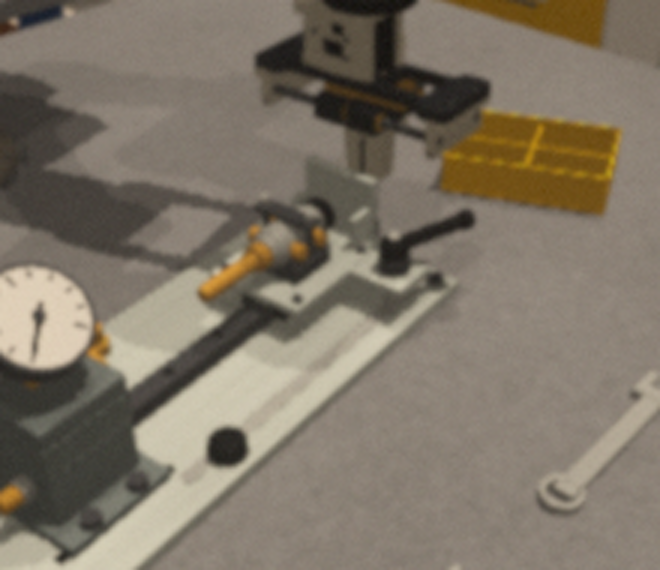

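The closed fingers stand behind the push plate at (370,150) in the crop, with the lever still open. I'll approach now.

Emit:
arm_command([
  [0.6,-5,0],
  [0.6,-5,0],
  [0.5,-5,0],
  [0.4,-4,0],
  [0.1,-1,0],
  [0.1,-1,0],
  [0.1,-1,0],
  [0,0,0],
], spin=[0,0,0,0,0,0,0,0])

```text
time: 3.65
tool_pos: [0.4496, 0.1837, 0.2447]
tool_rot: [-3.142, 0.0, 1.68]
contact_force: [0.0, 0.2, -0.6]
opening: 0.0006
grip_force: 0.0
```

Emit:
arm_command([
  [0.1,-1,0],
  [0.1,-1,0],
  [0.1,-1,0],
  [0,0,0],
], spin=[0,0,0,0])

```text
time: 4.05
tool_pos: [0.4499, 0.1806, 0.2447]
tool_rot: [3.142, 0.0, 1.68]
contact_force: [0.3, -0.2, -0.6]
opening: 0.0004
grip_force: 0.0
```

Emit:
arm_command([
  [0.1,-1,0],
  [0.1,-1,0],
  [0,0,0],
], spin=[0,0,0])

```text
time: 4.35
tool_pos: [0.45, 0.1795, 0.2448]
tool_rot: [3.141, -0.002, 1.68]
contact_force: [-0.6, 7.6, -0.3]
opening: 0.0006
grip_force: 3.7
```

Emit:
arm_command([
  [0,-0.4,0],
  [0,-0.4,0],
  [0,0,0],
], spin=[0,0,0])

```text
time: 4.65
tool_pos: [0.4499, 0.1792, 0.2448]
tool_rot: [3.141, -0.003, 1.68]
contact_force: [-0.9, 11.0, -1.6]
opening: 0.0007
grip_force: 5.5
```

Emit:
arm_command([
  [0,-0.4,0],
  [0.1,-0.4,0],
  [0,0,0],
], spin=[0,0,0])

```text
time: 4.95
tool_pos: [0.45, 0.1784, 0.2448]
tool_rot: [3.141, -0.003, 1.68]
contact_force: [-0.4, 10.3, -0.7]
opening: -0.0001
grip_force: 5.6
```

Emit:
arm_command([
  [0,-0.4,0],
  [0.1,-0.4,0],
  [0,-0.4,0],
  [0.1,-0.4,0],
  [0,-0.4,0],
], spin=[0,0,0,0,0])

```text
time: 5.45
tool_pos: [0.4502, 0.1765, 0.2448]
tool_rot: [3.141, -0.003, 1.68]
contact_force: [-1.1, 12.3, -0.7]
opening: 0.0001
grip_force: 5.9
```

Emit:
arm_command([
  [0,-0.4,0],
  [0.1,-0.4,0],
  [0,-0.4,0],
  [0.1,-0.4,0],
  [0,-0.4,0],
  [0,-0.4,0],
], spin=[0,0,0,0,0,0])

```text
time: 6.05
tool_pos: [0.4505, 0.1741, 0.2448]
tool_rot: [3.14, -0.003, 1.68]
contact_force: [-0.0, 11.1, -1.5]
opening: 0.0003
grip_force: 5.9
```

Steady creep at about 11–12 N.

Emit:
arm_command([
  [0,-0.5,0],
  [0.1,-0.5,0],
  [0,-0.5,0],
  [0.1,-0.5,0],
  [0,-0.5,0],
  [0,-0.5,0],
  [0,-0.5,0],
  [0.1,-0.5,0],
], spin=[0,0,0,0,0,0,0,0])

```text
time: 6.85
tool_pos: [0.4509, 0.17, 0.2448]
tool_rot: [3.14, -0.003, 1.68]
contact_force: [-0.2, 10.4, -2.4]
opening: 0.0003
grip_force: 5.4
```

Emit:
arm_command([
  [0,-0.5,0],
  [0.1,-0.5,0],
  [0,-0.5,0],
  [0.1,-0.5,0],
  [0,-0.5,0],
  [0,-0.5,0],
  [0,-0.5,0],
  [0.1,-0.5,0],
], spin=[0,0,0,0,0,0,0,0])

```text
time: 7.65
tool_pos: [0.4514, 0.1646, 0.2449]
tool_rot: [3.141, -0.0, 1.68]
contact_force: [2.4, 4.4, -2.0]
opening: 0.0006
grip_force: 2.0
```

It broke free and now slides at about 4 N. I'll carry it on towards the mouth with smooth ramps.

Emit:
arm_command([
  [0.1,-1,0],
  [0.2,-2,0],
  [0.4,-4,0],
  [0.6,-5.5,0],
  [0.6,-6,0],
  [0.7,-6,0],
  [0.7,-6,0],
  [0.7,-6,0],
  [0.7,-6,0],
  [0.7,-6,0],
  [0.7,-6,0],
  [0.6,-6,0],
  [0.6,-6,0],
  [0.6,-5.5,0],
  [0.4,-4,0],
  [0.3,-3,0],
  [0.2,-2,0],
  [0.1,-1,0],
], spin=[0,0,0,0,0,0,0,0,0,0,0,0,0,0,0,0,0,0])

```text
time: 9.45
tool_pos: [0.4602, 0.0825, 0.245]
tool_rot: [3.141, -0.0, 1.68]
contact_force: [2.2, 2.9, 1.3]
opening: 0.0001
grip_force: 2.0
```

Run:
```python
from h import *
grab('scene','s3');o=observe();print(o['tool_pos'],o['contact_force'])
im=cv2.imread('pics/s3.png')[130:290,90:310]
cv2.imwrite('pics/s3c.png',cv2.resize(im,None,fx=3.5,fy=3.5,interpolation=cv2.INTER_CUBIC))
```

```text
[0.46010703 0.08246034 0.24491392] [1.20943277 1.88551197 1.08017224]
```

View pics/s3c.png

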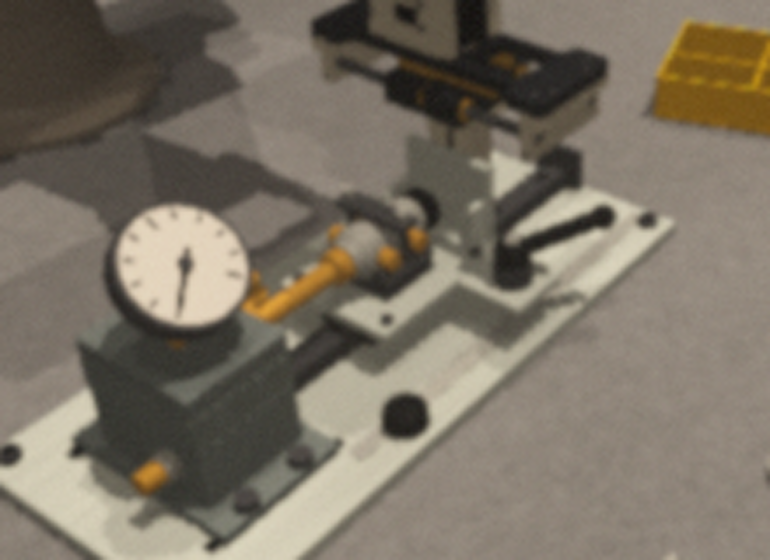

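The probe tip is right at the collar at (255,300) and the needle is at rest. I'll go 14 mm in, then creep.

Emit:
arm_command([
  [0.1,-1,0],
  [0.2,-2,0],
  [0.2,-2,0],
  [0.2,-2,0],
  [0.2,-2,0],
  [0.2,-2,0],
  [0.2,-1.5,0],
  [0.1,-1,0],
  [0.1,-0.5,0],
], spin=[0,0,0,0,0,0,0,0,0])

```text
time: 10.4
tool_pos: [0.4615, 0.0685, 0.2447]
tool_rot: [-3.141, 0.0, 1.68]
contact_force: [1.6, 4.4, 2.4]
opening: 0.0004
grip_force: 2.0
```

Emit:
arm_command([
  [0.05,-0.5,0],
  [0.05,-0.5,0],
  [0.05,-0.5,0],
  [0.05,-0.5,0],
], spin=[0,0,0,0])

```text
time: 10.8
tool_pos: [0.4617, 0.0666, 0.2447]
tool_rot: [-3.142, -0.0, 1.68]
contact_force: [1.7, 4.2, 2.1]
opening: 0.0007
grip_force: 2.0
```

Emit:
arm_command([
  [0.05,-0.5,0],
  [0.05,-0.5,0],
  [0.05,-0.5,0],
  [0.05,-0.5,0],
], spin=[0,0,0,0])

```text
time: 11.2
tool_pos: [0.462, 0.0646, 0.2447]
tool_rot: [3.142, -0.0, 1.68]
contact_force: [1.6, 5.2, 1.2]
opening: 0.0003
grip_force: 2.0
```

Emit:
arm_command([
  [0.05,-0.5,0],
  [0.05,-0.5,0],
  [0.05,-0.5,0],
  [0.05,-0.5,0],
], spin=[0,0,0,0])

```text
time: 11.6
tool_pos: [0.4622, 0.0626, 0.2447]
tool_rot: [3.141, 0.0, 1.68]
contact_force: [1.7, 4.8, 0.4]
opening: 0.0006
grip_force: 2.0
```

Emit:
arm_command([
  [0.05,-0.5,0],
  [0.05,-0.5,0],
  [0.05,-0.5,0],
  [0.05,-0.5,0],
], spin=[0,0,0,0])

```text
time: 12.0
tool_pos: [0.4624, 0.0606, 0.2447]
tool_rot: [3.141, 0.0, 1.68]
contact_force: [2.4, 3.6, 1.0]
opening: 0.0003
grip_force: 2.0
```

Emit:
arm_command([
  [0.05,-0.5,0],
  [0.05,-0.5,0],
  [0.05,-0.5,0],
  [0.05,-0.5,0],
], spin=[0,0,0,0])

```text
time: 12.4
tool_pos: [0.4627, 0.0586, 0.2447]
tool_rot: [3.141, -0.0, 1.68]
contact_force: [3.2, 4.5, -0.1]
opening: 0.0006
grip_force: 2.0
```

Emit:
arm_command([
  [0.05,-0.5,0],
  [0.05,-0.5,0],
  [0.05,-0.5,0],
  [0.05,-0.5,0],
], spin=[0,0,0,0])

```text
time: 12.8
tool_pos: [0.4629, 0.0566, 0.2447]
tool_rot: [3.141, 0.0, 1.68]
contact_force: [3.1, 4.2, 0.1]
opening: 0.0006
grip_force: 2.0
```

Emit:
arm_command([
  [0.05,-0.5,0],
  [0.05,-0.5,0],
  [0.05,-0.5,0],
  [0.05,-0.5,0],
], spin=[0,0,0,0])

```text
time: 13.2
tool_pos: [0.4631, 0.0546, 0.2447]
tool_rot: [3.141, 0.0, 1.68]
contact_force: [3.3, 4.9, 0.2]
opening: 0.0002
grip_force: 2.0
```

Emit:
arm_command([
  [0.05,-0.5,0],
  [0.05,-0.5,0],
  [0.05,-0.5,0],
  [0.05,-0.5,0],
], spin=[0,0,0,0])

```text
time: 13.6
tool_pos: [0.4633, 0.0526, 0.2447]
tool_rot: [3.141, 0.0, 1.68]
contact_force: [2.6, 4.4, 0.8]
opening: 0.001
grip_force: 2.0
```

Emit:
arm_command([
  [0.05,-0.5,0],
  [0.05,-0.5,0],
  [0.05,-0.5,0],
  [0.05,-0.5,0],
], spin=[0,0,0,0])

```text
time: 14.0
tool_pos: [0.4635, 0.0506, 0.2447]
tool_rot: [3.141, 0.0, 1.68]
contact_force: [2.7, 3.9, 0.2]
opening: 0.0005
grip_force: 2.0
```

Emit:
arm_command([
  [0.05,-0.5,0],
  [0.05,-0.5,0],
  [0.05,-0.5,0],
  [0.05,-0.5,0],
], spin=[0,0,0,0])

```text
time: 14.4
tool_pos: [0.4637, 0.0486, 0.2447]
tool_rot: [3.141, 0.0, 1.68]
contact_force: [3.2, 5.3, -0.7]
opening: 0.0002
grip_force: 2.0
```

Emit:
arm_command([
  [0.05,-0.5,0],
  [0.05,-0.5,0],
  [0.05,-0.5,0],
  [0.05,-0.5,0],
], spin=[0,0,0,0])

```text
time: 14.8
tool_pos: [0.4639, 0.0466, 0.2447]
tool_rot: [3.141, 0.0, 1.68]
contact_force: [2.0, 4.1, 0.3]
opening: 0.0007
grip_force: 2.0
```

Emit:
arm_command([
  [0.05,-0.5,0],
  [0.05,-0.5,0],
  [0.05,-0.5,0],
  [0.05,-0.5,0],
], spin=[0,0,0,0])

```text
time: 15.2
tool_pos: [0.4641, 0.0447, 0.2447]
tool_rot: [3.141, -0.0, 1.68]
contact_force: [3.3, 5.7, 0.3]
opening: 0.0005
grip_force: 2.4
```

The grip reading is up to 2.4 N, so the valve has been met. I'll take smaller calls.

Emit:
arm_command([
  [0.05,-0.5,0],
  [0.05,-0.5,0],
  [0.05,-0.5,0],
], spin=[0,0,0])

```text
time: 15.5
tool_pos: [0.4642, 0.0433, 0.2447]
tool_rot: [3.141, -0.0, 1.68]
contact_force: [3.1, 6.4, 0.3]
opening: 0.0004
grip_force: 2.8
```

Emit:
arm_command([
  [0.05,-0.5,0],
  [0.05,-0.5,0],
], spin=[0,0])

```text
time: 15.7
tool_pos: [0.4643, 0.0424, 0.2447]
tool_rot: [3.141, -0.0, 1.68]
contact_force: [3.7, 6.7, -0.9]
opening: 0.0005
grip_force: 3.1
```

Emit:
arm_command([
  [0.05,-0.5,0],
  [0,0,0],
], spin=[0,0])

```text
time: 15.9
tool_pos: [0.4644, 0.0421, 0.2447]
tool_rot: [3.141, -0.001, 1.68]
contact_force: [2.5, 7.9, 0.7]
opening: 0.0005
grip_force: 4.2
```

Emit:
arm_command([
  [0,-0.4,0],
  [0,0,0],
], spin=[0,0])

```text
time: 16.1
tool_pos: [0.4644, 0.042, 0.2447]
tool_rot: [3.141, -0.002, 1.68]
contact_force: [3.3, 11.0, 0.1]
opening: 0.0005
grip_force: 5.2
```

Emit:
arm_command([
  [0,-0.3,0],
  [0,0,0],
  [0,0,0],
], spin=[0,0,0])

```text
time: 16.4
tool_pos: [0.4643, 0.0419, 0.2447]
tool_rot: [3.141, -0.002, 1.68]
contact_force: [4.1, 11.9, 0.9]
opening: 0.0004
grip_force: 6.0
```

Emit:
arm_command([
  [0,0,0],
  [0,0,0],
  [0,0,0],
  [0,0,0],
  [0,0,0],
  [0,0,0],
  [0,0,0],
], spin=[0,0,0,0,0,0,0])

```text
time: 17.1
tool_pos: [0.4644, 0.0419, 0.2447]
tool_rot: [3.141, -0.002, 1.68]
contact_force: [3.3, 12.7, -0.1]
opening: 0.0002
grip_force: 5.9
```

Run:
```python
from h import *
grab('scene','s4');o=observe();print(o['tool_pos'],o['contact_force'])
im=cv2.imread('pics/s4.png')[130:290,90:310]
cv2.imwrite('pics/s4c.png',cv2.resize(im,None,fx=3.5,fy=3.5,interpolation=cv2.INTER_CUBIC))
```

```text
[0.46434879 0.04193132 0.24473699] [ 3.84390515 12.830578    0.84802807]
```

View pics/s4c.png

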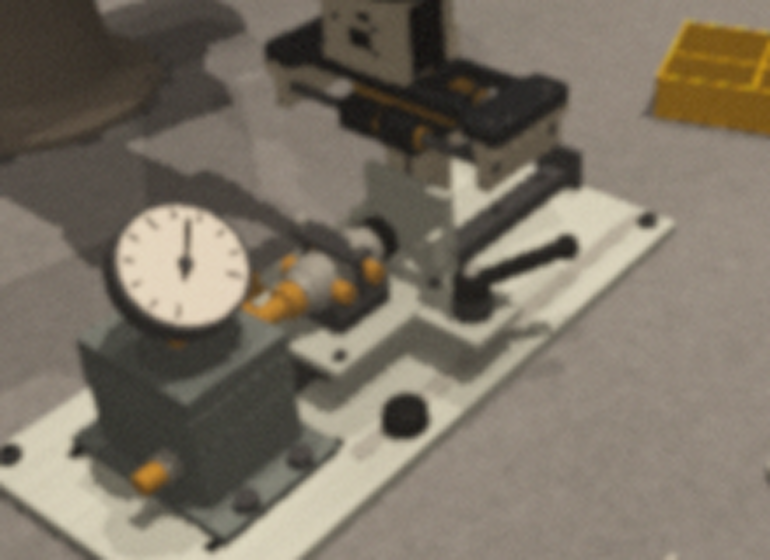

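The needle has swung round to straight up at (187,225), so the probe is home and was held at about 12.5 N. I'll back off, drop a little and turn to come in behind the lever.

Emit:
arm_command([
  [-0.1,1,0],
  [-0.3,2.4,0],
  [-0.5,5,0],
  [-0.9,8,0],
  [-0.9,8,0],
  [12,1.3,-4],
  [12,1.3,-4],
  [12,1.3,-4],
  [5,0.6,0],
  [5,0.6,0],
  [5,0.6,0],
  [5,0.6,0],
  [5,0.6,0],
  [5,0.6,0],
  [5,0.6,0],
  [0.5,-5,0],
  [0.5,-5,0],
  [0.6,-5,0],
  [0,0,0],
], spin=[0,0,0,0,0,0,0,0,8.57,8.57,8.57,8.57,8.57,8.57,8.57,0,0,0,0])

```text
time: 19.05
tool_pos: [0.5343, 0.0576, 0.2326]
tool_rot: [-3.141, -0.0, 2.724]
contact_force: [0.1, 0.5, -0.2]
opening: 0.0005
grip_force: 0.0
```

Run:
```python
from h import *
grab('scene','s5');o=observe();print(o['tool_pos'],o['tool_rot'],o['contact_force'],o['qpos'])
im=cv2.imread('pics/s5.png')[130:290,90:310]
cv2.imwrite('pics/s5c.png',cv2.resize(im,None,fx=3.5,fy=3.5,interpolation=cv2.INTER_CUBIC))
```

```text
[0.5341955  0.0579194  0.23270599] [ 3.14153722e+00 -8.75309738e-05  2.72491216e+00] [ 0.78683332  0.73703009 -0.73969313] [-3.46894228e-02  5.61975817e-01  1.70250972e+00  1.09331773e-04
  8.77167677e-01 -1.18887515e+00]
```

View pics/s5c.png

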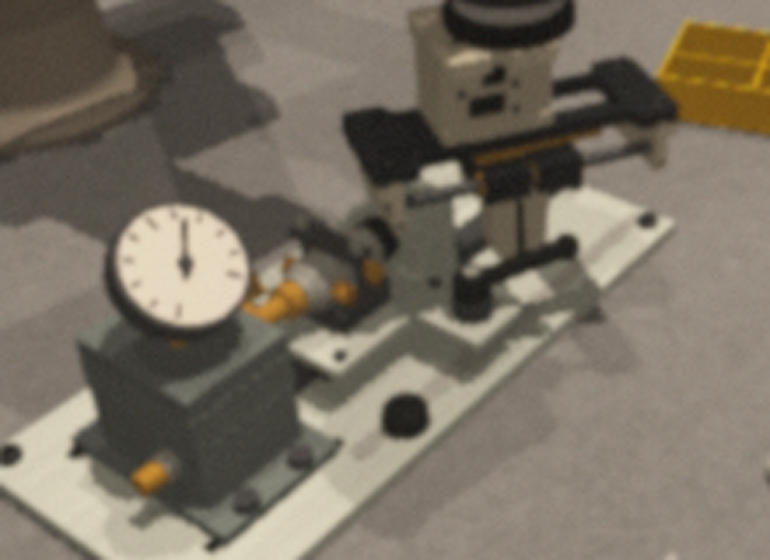

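The fingers stand just behind the lever at (520,225) and the needle is still up. Next I'll compute the arc rows.

Run:
```python
import numpy as np
ex=np.array([.109,-.994]);ey=np.array([.994,.109])
p=np.radians(np.arange(150,69,-4));r,d=44,15.5
c=np.c_[r*np.cos(p)-d*np.cos(p-np.pi/2),r*np.sin(p)-d*np.sin(p-np.pi/2)]+[-28,74]
w=c[:,:1]*ex+c[:,1:]*ey
print(c[0],c[-1],(w[0]-np.array([-78.8,71.1])@np.array([ex,ey])).round(1)); print(np.diff(w,axis=0).round(1).tolist())
```

```text
[-73.85511777  82.57660624] [-27.51634932 120.64778754] [11.9 -3.7]
[[3.2, -0.4], [3.2, -0.6], [3.2, -0.8], [3.1, -1.0], [3.0, -1.2], [2.9, -1.4], [2.8, -1.6], [2.7, -1.8], [2.6, -2.0], [2.4, -2.2], [2.2, -2.4], [2.1, -2.5], [1.9, -2.6], [1.7, -2.8], [1.5, -2.9], [1.3, -3.0], [1.1, -3.1], [0.9, -3.1], [0.7, -3.2], [0.4, -3.2]]
```

Emit:
arm_command([
  [3,-0.9,0],
  [3,-0.9,0],
  [3,-1,0],
  [2.9,-0.9,0],
  [3.2,-0.4,0],
  [3.2,-0.6,0],
  [3.2,-0.8,0],
  [3.1,-1,0],
], spin=[0,0,0,0,-4,-4,-4,-4])

```text
time: 19.9
tool_pos: [0.5587, 0.0523, 0.2326]
tool_rot: [-3.141, -0.001, 2.445]
contact_force: [-0.6, 2.2, 0.2]
opening: 0.0008
grip_force: 1.0
```

Light contact of about 2 N, so the lever is turning. I'll continue.

Emit:
arm_command([
  [3.0,-1.2,0],
  [2.9,-1.4,0],
  [2.8,-1.6,0],
  [2.7,-1.8,0],
  [2.6,-2.0,0],
  [2.4,-2.2,0],
  [2.2,-2.4,0],
  [2.1,-2.5,0],
], spin=[-4,-4,-4,-4,-4,-4,-4,-4])

```text
time: 20.7
tool_pos: [0.5796, 0.0372, 0.2326]
tool_rot: [-3.141, -0.001, 1.887]
contact_force: [0.3, 1.9, -1.1]
opening: 0.0004
grip_force: 1.0
```

Emit:
arm_command([
  [1.9,-2.6,0],
  [1.7,-2.8,0],
  [1.5,-2.9,0],
  [1.3,-3.0,0],
  [1.1,-3.1,0],
  [0.9,-3.1,0],
], spin=[-4,-4,-4,-4,-4,-4])

```text
time: 21.3
tool_pos: [0.5882, 0.02, 0.2327]
tool_rot: [3.141, -0.001, 1.468]
contact_force: [1.0, 4.2, -0.2]
opening: 0.0007
grip_force: 2.0
```

Emit:
arm_command([
  [0.7,-3.2,0],
  [0.4,-3.2,0],
  [0,0,0],
  [0,0,0],
  [0,0,0],
], spin=[-4,-4,0,0,0])

```text
time: 21.8
tool_pos: [0.5893, 0.0135, 0.2328]
tool_rot: [3.141, -0.001, 1.332]
contact_force: [2.7, 4.5, -0.9]
opening: 0.0006
grip_force: 2.6
```

Run:
```python
from h import *
grab('scene','s6');grab('top','t6');o=observe();print(o['tool_pos'],o['tool_rot'],o['contact_force'])
im=cv2.imread('pics/s6.png')[130:290,90:310]
cv2.imwrite('pics/s6c.png',cv2.resize(im,None,fx=3.5,fy=3.5,interpolation=cv2.INTER_CUBIC))
```

```text
[0.58927372 0.01357445 0.23277601] [ 3.14081519e+00 -1.01812566e-03  1.33244975e+00] [2.07594483 4.74553997 0.68584611]
```

View pics/s6c.png

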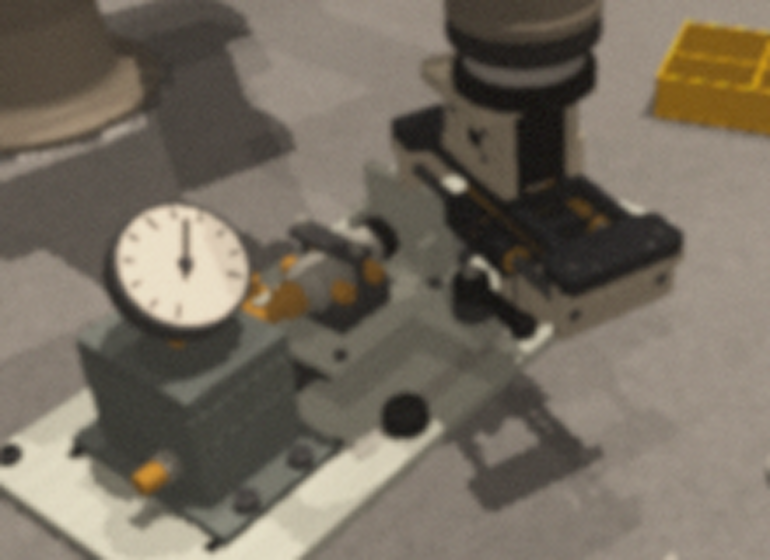

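The lever now points outwards, slightly forward (490,290 to 530,325), at about 1.37 rad, and the needle is still up. I'll nudge it a little further for margin.

Emit:
arm_command([
  [-0.2,-1,0],
  [-0.2,-1,0],
  [0,0,0],
], spin=[-1.5,-1.5,0])

```text
time: 22.2
tool_pos: [0.5892, 0.0115, 0.2329]
tool_rot: [3.14, -0.001, 1.279]
contact_force: [3.7, 5.3, -1.7]
opening: 0.0004
grip_force: 2.9
```

Now I'll retreat.

Emit:
arm_command([
  [0.3,1,0],
  [0.6,2,0],
  [1,4,0],
  [2,8,0],
  [2,8,0],
  [2,8,0],
  [0,0,30],
  [0,0,40],
  [0,10,40],
  [0,40,30],
  [0,45,0],
  [0,45,0],
  [0,0,0],
  [0,0,0],
], spin=[0,0,0,0,0,0,0,0,0,0,0,0,0,0])

```text
time: 23.6
tool_pos: [0.5961, 0.1834, 0.3725]
tool_rot: [-3.141, 0.001, 1.281]
contact_force: [-0.3, -0.2, 1.5]
opening: 0.0002
grip_force: 0.0
```

Run:
```python
from h import *
grab('scene','s7');grab('top','t7')
a=cv2.resize(cv2.imread('pics/s7.png')[130:290,90:310],None,fx=2.7,fy=2.7,interpolation=cv2.INTER_CUBIC)
b=cv2.resize(cv2.imread('pics/t7.png')[165:290,185:385],(594,371),interpolation=cv2.INTER_CUBIC)[:160+8]
b=cv2.resize(cv2.imread('pics/t7.png')[170:240,220:400],(594,168),interpolation=cv2.INTER_CUBIC)
cv2.imwrite('pics/f7.png',np.vstack([a,b]))
```

```text
(no output)
```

View pics/f7.png

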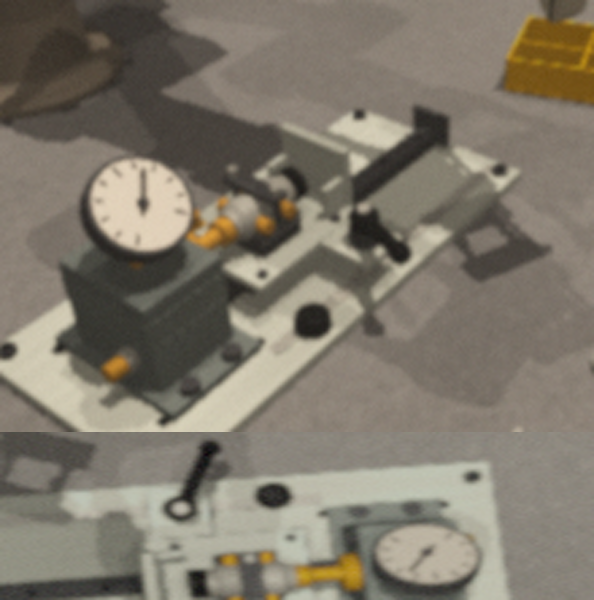

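The lever points about 65–70° left of the rail, so about 1.4 rad or more and locked. The needle is up, the robot is clear, and the dust cap hasn't moved.

```bash
python3 -c "
from cell import *
print(hand_in())"
```

```text
the job is handed in; nothing more can be done
None
```

The job is handed in, with no verdict shown: the carriage broke free at about 12 N, the probe was held on the stop at about 12.5 N with the needle up, the lever was swung to about 1.4 rad (locked), and the arm was withdrawn at 23.6 s; the dust cap stayed put, and I didn't re-check the spanner, screwdriver or adaptor, though the arm never came close to them.

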